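# Turn the manipulator's rod flat side up and lock it

### The arm

A 6-joint arm with a two-finger parallel gripper is mounted at the origin on the work surface. World frame = base frame: x ahead of the robot, y to its left, z up, the work surface at z = 0. Lengths are in m, angles in rad, forces in N, time in s.
With the tool pointing down it reaches from about 0.35 to 0.725 m from the base axis. Payload 4.3 kg.
Tool frame: the origin (TCP) lies at the centre of the arm's flange, where the gripper is bolted on; the fingertips stand 173 mm ahead of it and the grasp point (between the pads) lies 155 mm ahead of it; z points along the fingers, x is the direction in which the jaws open and shut, and the axes are right-handed (so a half turn about z gives the same grasp; the last joint's range is limited). The gripper opens to 85 mm and grips with 20 to 120 N. Pads are 22 mm wide; open, the fingers measure 114 mm over their backs; the gripper's body (76 mm by 85 mm) begins 54 mm behind the grasp point. The pads swing forward as they close: fully open they stand 13 mm farther back than shut.
Start: joints at [1.099, 0.377, 0.081, 1.274, 0, 1.46], TCP at [0.204, 0.538, 0.405] pointing down, gripper open.
Joint ranges: [-2.72, 2.72], [-0.84, 1.66], [-1.02, 1.22], [-1.77, 2.12], [-1.37, 1.28], [-3.14, 3.14]. Speed limits (rad/s): [2.57, 2.57, 3.14, 3.14, 3.14, 3.14].

### API

Orientations are given as a unit quaternion [x, y, z, w].
In Python, from cell import state, read_camera, bot, recognise gives the robot as it stands.
- The arm moves only by the shell command python3 -m pendant 'ROWS' [FORCE]. ROWS is JSON, a list that holds one entry, the list of rows, each a list of 7 numbers: the shift along the tool's x, y, z in mm, then the turn, a rotation vector about the tool's x, y, z in rad, then the opening in per cent of the stroke, from 0 (shut) to 100 (fully open). A call has exactly 5 rows; each row shifts and turns the pose as measured when the row begins, along the tool's axes as they then stand; what a row does not reach is not made up. A row lasts 1/10 s, in which the tool goes at most 50 mm and 8.59 degrees, less where a joint would pass 70% of its speed; a pose out of reach is approached as far as the arm can. A call with a gripper value outside its range is refused whole. The fingers move at their own pace and stop on an object; FORCE is the grip in N (left out, the last holds). Time passes only in rows, so rows that do not move let the fingers close, or fill a call up. It gives the time, the measured TCP pose, the force and the opening at its end, in the units of the state.
- state(): the state, without advancing time (a new reading comes with each control period).
- read_camera(name): name is "scene" or "top" or "wrist"; returns a dict with "image" (400x640x3 uint8, red, green, blue), "range_z" (400x640 float32, m along the optical axis (not along the pixel's ray), 0 where there is no reading), "vfov" (degrees; the focal length in pixels is half the picture's height over the tangent of half this angle, whatever the lens; pixels are square), "cx", "cy" (the principal point, pixels), "origin" and "orientation" of the camera in the world. Camera axes: x right, y up, looking along -z (the intrinsics and any distortion apply to the point x, -y, -z); pixel columns grow to the right and rows downward; lengths in m; the calibration is good to about 2 mm. A picture is of the moment at which its call begins.
- bot.finish_job(): hands the job in, once; it reports no verdict.
Trained networks look in the newest picture that a camera, given by its name, has taken for a name from the list of things; names that differ only in an ending like _2 or _b are one class to them, and where a whole thing is asked for, a point or a joint stands for the part that bears it (a point fixed in the world has none). Each returns a list of dicts, best first, with "score" (0 to 1); they miss things now and then, are a little off and sometimes report something else, mostly with a low value. They report only what shows in the picture. A call takes as long as a camera call.
- recognise(camera, name): "centre" ([x, y, z] in m, in world coordinates, good to about 4 mm: the middle of the surface that is visible of it).
The state is a dict: "time": time; "joint_pos": joint angles; "joint_vel": joint speeds; "joint_torque": joint torques, N m; "eef_pos": TCP position; "eef_rot": TCP orientation; "force": force on the tool from outside, world axes, zero at the start; "moment": the same for the moment, N m; "width": finger opening in m.
Only numpy, scipy, OpenCV 4.12 (cv2) and the standard library are available. Lean on these libraries where they do the work, as an engineer would, in place of code of your own. Each camera call takes 0.05 s, during which the arm holds its last target. There are 200 camera calls.

### The job

The steel rod in the micromanipulator's clamp has a flat milled along its whole length, but it has been left turned away. Feel for the flat, turn the rod by its free end until the flat faces straight up, then swing the raised locking flap down until its pad sits fully home on the flat, and let go. Leave the other things on the table where they are.

Things in the scene. Friction and masses are not known exactly. Their poses are not given: they have to be found in the camera images.
- rod_end (a point): Point on the axis of the plain steel rod, 100 mm above the table, mid-way along its free end: take the rod here. Axes belong to the stand and do not turn with the rod: y along the rod, from free end to clamp; z up; x level, square to the rod, towards the flap's hinge. Bare rod 35 mm either side, then a round collar 34 mm across (-y) and a bearing block (+y). Nothing under it.
- clamp: The fixed grey and aluminium stand, base plate 130 x 100 x 12 mm; origin under the rod's axis, 80 mm from rod_end along its y; same axes as rod_end. Its two bearing blocks (46 mm along x, 15 mm along y, at y = -37 and +37 mm) reach 18 mm above the rod's axis; the hinge post behind the flap at x = +40 to +56 mm reaches 112 mm above the table.
- rod_mid (a point): Point on the rod's axis under the flap. Rod: D section, 28 mm diameter, one flat 5 mm deep along its whole length (23 mm from flat to opposite side; flat 21 mm wide, 9 mm from the axis), starting 60 to 230 degrees from up, turned towards +x (y axis, right-handed). It only turns on its axis, endlessly either way, drag about 0.2 N m, stays as left; a light centred squeeze hardly turns it. This point's axes stay with the stand.
- flap (a joint): Angle of the locking flap, rad: 0 = pad fully home on the upturned flat, larger = raised; on the rod's round side the pad stops at about 0.12. Hinged about a line along the rod, 40 mm from the rod's axis on its +x side and 17 mm above it. It stays at any angle (drag 0.07 N m; push it along its arc: straight down it can jam). Starts raised at 0.4 to 0.75.
- flap_top (a point): Point on the flap's upper face above its pad, 40 mm from the hinge line, moving with the flap. Flap: aluminium plate, 44 mm wide along the rod, 6 mm thick, reaching 72 mm from the hinge line, with a 6 mm lip at its end; below it a steel pad 10 mm wide. With the flap home this point is straight above rod_mid, 25 mm over the rod's axis.

How it is judged:
By the outcome, as a careful person would: the job done as asked, in the order asked, and still so for the second after the job is handed in, with the robot touching nothing.
It also fails if it takes over 72 s, if anything falls off the work surface, if the arm or the gripper's body presses on something with over 40 N, if the wrist force passes 120 N, or if a joint passes its speed limit or range.

## Working session

There is one attempt and no reset: what is moved stays moved. The work goes in short steps, Python scripts to look and compute and a shell command to move; the robot and the scene stay as the last step left them, time stands still between calls to the robot, and variables do not carry over. Pictures are saved under pics/ and viewed, about 8 in all and at most 12, crops included, and the job is handed in when it is done.

```bash
ls; mkdir -p pics
cat > h.py <<'E'
import numpy as np, cv2
from scipy.spatial.transform import Rotation as R
from cell import state, read_camera, bot, recognise
def pts(c):
    h,w=c["range_z"].shape; f=h/2/np.tan(np.radians(c["vfov"])/2)
    v,u=np.mgrid[:h,:w]; d=c["range_z"].astype(float)
    p=np.stack([(u-c["cx"])/f*d,-(v-c["cy"])/f*d,-d],-1)
    return p@R.from_quat(c["orientation"]).as_matrix().T+np.array(c["origin"])
def save(img,n): cv2.imwrite("pics/"+n,img[...,::-1])
E
python3 - <<'E'
from h import *
s=state(); print({k:np.round(v,3) for k,v in s.items()})
ims=[]
for n in ["scene","top"]:
    c=read_camera(n); print(n,c["vfov"],c["cx"],c["cy"],np.round(c["origin"],3),{k for k in c}); ims.append(c["image"]); np.save(n+".npy",pts(c))
    for t in ["clamp","rod_end","rod_mid","flap","flap_top"]:
        try: print(t,[(np.round(r["centre"],3),round(r["score"],2)) for r in recognise(n,t)][:3])
        except Exception as e: print(t,e)
save(cv2.resize(np.vstack(ims),(640,800))[:, :],"a.png")
save(ims[0],"scene1.png");save(ims[1],"top1.png")
E
```

```text
pics
{'time': np.float64(0.0), 'joint_pos': array([1.099, 0.378, 0.08 , 1.274, 0.   , 1.46 ]), 'joint_vel': array([-0.   ,  0.001, -0.001, -0.001,  0.001, -0.   ]), 'joint_torque': array([-2.0000e-03, -4.6361e+01,  2.6987e+01,  2.1000e-02, -0.0000e+00,
        0.0000e+00]), 'eef_pos': array([0.203, 0.537, 0.404]), 'eef_rot': array([ 0.823,  0.568, -0.001,  0.   ]), 'force': array([ 0.276, -0.618, -0.583]), 'moment': array([0.005, 0.001, 0.002]), 'width': np.float64(0.085)}
scene 47.75103247536313 321.9382813410296 196.3151508960828 [0.97  0.071 0.65 ] {'image', 'vfov', 'cx', 'orientation', 'range_z', 'origin', 'cy'}
clamp [(array([ 0.557, -0.004,  0.11 ]), 0.73)]
rod_end [(array([ 0.562, -0.002,  0.111]), 0.79)]
rod_mid [(array([ 0.563, -0.003,  0.106]), 0.63)]
flap [(array([ 0.553, -0.004,  0.142]), 0.57)]
flap_top [(array([ 0.555, -0.001,  0.147]), 0.57)]
top 54.065916173167 318.03273612520576 199.61567796152525 [0.528 0.074 0.736] {'image', 'vfov', 'cx', 'orientation', 'range_z', 'origin', 'cy'}
clamp [(array([ 0.532, -0.001,  0.112]), 0.62)]
rod_end [(array([ 0.531, -0.001,  0.113]), 0.64)]
rod_mid [(array([ 0.535, -0.005,  0.114]), 0.96)]
flap [(array([ 0.551, -0.004,  0.148]), 0.63)]
flap_top [(array([0.545, 0.001, 0.148]), 0.55)]
```

View pics/top1.png

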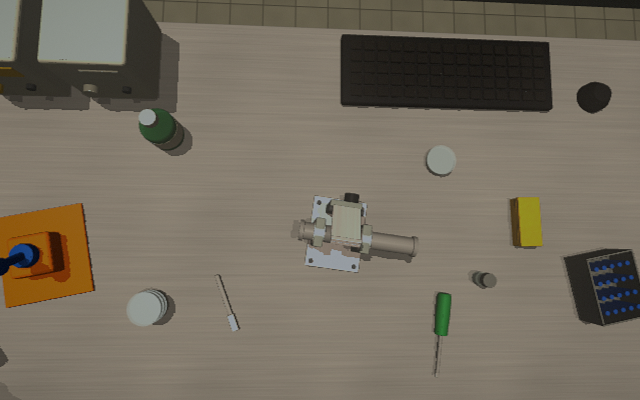

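View pics/scene1.png

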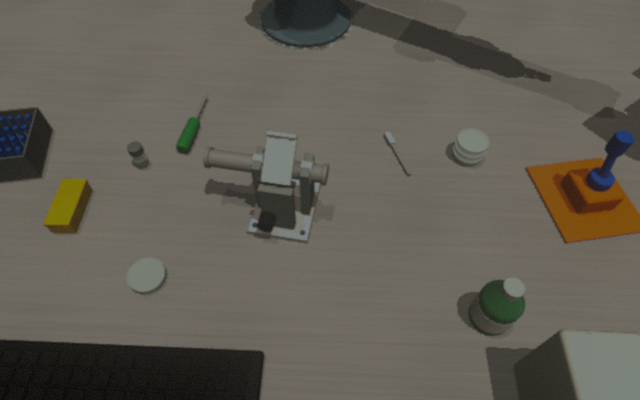

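The top view shows the clamp at about (335,235), with the rod running to its free-end collar at (415,245) and the hinge up-image (+x). In the scene view the rod's free end is at (210,160). Next I measure the rod axis and profile from depth.

Run:
```python
from h import *
P=np.load("top.npy"); 
# rod free region pixels in top
reg=P[225:260,370:420].reshape(-1,3); m=(reg[:,2]>0.085)&(reg[:,2]<0.13); q=reg[m]
print(len(q),q.min(0),q.max(0))
# line fit in xy (from above centroid)
c=q[:,:2].mean(0); u,s,vt=np.linalg.svd(q[:,:2]-c); d=vt[0]*np.sign(vt[0][1]); print(c,d,np.degrees(np.arctan2(-d[0],d[1])))
ex=np.array([d[1],-d[0]])
for n in ["top","scene"]:
    P=np.load(n+".npy").reshape(-1,3); 
    a=(P[:,:2]-c)@d; b=(P[:,:2]-c)@ex
    k=(abs(a)<.13)&(abs(b)<.03)&(P[:,2]>.07)&(P[:,2]<.14)
    print(n)
    for lo in np.arange(-.06,.13,.01):
        kk=k&(a>=lo)&(a<lo+.01)
        if kk.sum()>3: print(round(lo,3),kk.sum(),"b",np.round(np.percentile(b[kk],[2,98]),4),"z",np.round(np.percentile(P[kk,2],[2,50,98]),4))
    kk=k&(abs(a)<.025)
    for lo in np.arange(-.022,.022,.003):
        t=kk&(b>=lo)&(b<lo+.003)
        if t.sum(): print("  b",round(lo+.0015,4),t.sum(),np.round([P[t,2].mean(),P[t,2].std()],4))
```

```text
879 [ 0.505347   -0.12430068  0.09504511] [ 0.55434886 -0.04383045  0.12083038]
[ 0.52639483 -0.08437642] [0.16895497 0.98562377] -9.727064419227968
top
-0.04 125 b [-0.015   0.0171] z [0.0991 0.1126 0.1172]
-0.03 108 b [-0.0126  0.014 ] z [0.1025 0.1116 0.1154]
-0.02 105 b [-0.0128  0.0135] z [0.1033 0.1115 0.1156]
-0.01 105 b [-0.0132  0.0131] z [0.1027 0.1117 0.1153]
0.0 105 b [-0.0135  0.013 ] z [0.1015 0.1118 0.1151]
0.01 107 b [-0.0139  0.0125] z [0.1017 0.1118 0.1155]
0.02 105 b [-0.0143  0.0125] z [0.1018 0.1116 0.1159]
0.03 99 b [-0.0184  0.0117] z [0.1036 0.1129 0.1196]
0.04 177 b [-0.0235  0.02  ] z [0.1155 0.1178 0.1202]
0.05 122 b [-0.0239  0.0197] z [0.0773 0.1169 0.1199]
0.06 23 b [0.021  0.0295] z [0.1324 0.1364 0.1393]
0.07 38 b [0.0202 0.0296] z [0.133  0.1365 0.1397]
0.08 37 b [0.0197 0.0295] z [0.1329 0.1359 0.1399]
0.09 37 b [0.02   0.0297] z [0.1313 0.1362 0.1396]
0.1 112 b [-0.0167  0.029 ] z [0.1037 0.1125 0.1393]
0.11 150 b [-0.0256  0.017 ] z [0.1083 0.1173 0.1202]
0.12 186 b [-0.0261  0.0172] z [0.0949 0.1177 0.1203]
  b -0.0145 20 [0.1028 0.0018]
  b -0.01
[... 810 characters left out ...]
.0202] z [0.1006 0.1173 0.1198]
0.06 40 b [0.0183 0.0298] z [0.1312 0.136  0.1398]
0.07 63 b [0.0186 0.0298] z [0.1313 0.1355 0.1394]
0.08 61 b [0.018  0.0296] z [0.131  0.1361 0.1397]
0.09 67 b [0.0178 0.0296] z [0.1306 0.1359 0.1399]
0.1 156 b [-0.0117  0.0288] z [0.0957 0.1136 0.1392]
0.11 173 b [-0.0252  0.0184] z [0.073  0.1166 0.1201]
0.12 300 b [-0.0257  0.0184] z [0.0712 0.1164 0.1202]
  b -0.0115 8 [0.11   0.0008]
  b -0.0085 26 [0.1121 0.0007]
  b -0.0055 35 [0.1135 0.0007]
  b -0.0025 46 [0.114  0.0008]
  b 0.0005 60 [0.1138 0.0011]
  b 0.0035 55 [0.1129 0.0011]
  b 0.0065 80 [0.1115 0.0016]
  b 0.0095 115 [0.1068 0.0045]
  b 0.0125 137 [0.1019 0.0038]
  b 0.0155 5 [0.1035 0.0013]
```

```bash
cat >> h.py <<'E'
D=np.array([0.1325,0.9911]); D/=np.linalg.norm(D); EX=np.array([D[1],-D[0]]); C=np.array([0.5264,-0.0844])
def prof(P,z0=0.1,amax=.025,a0=0):
    P=P.reshape(-1,3); a=(P[:,:2]-C)@D-a0; b=(P[:,:2]-C)@EX; z=P[:,2]-z0
    k=(abs(a)<amax)&(np.hypot(b,z)<.02); th=np.degrees(np.arctan2(b[k],z[k])); r=np.hypot(b,z)[k]*1e3
    for lo in range(-180,180,10):
        t=(th>=lo)&(th<lo+10)
        if t.sum()>3: print(lo+5,t.sum(),round(r[t].mean(),1),round(r[t].std(),1))
E
python3 - <<'E'
from h import *
for n in ["top","scene"]: print(n); prof(np.load(n+".npy"))
Q=R.from_matrix(np.c_[np.r_[EX,0],np.r_[-D,0],[0,0,-1]])   # tool x along rod x, z down
s=state(); r=R.from_quat(s["eef_rot"]); p=np.array(s["eef_pos"])
t=np.r_[C,0.1+0.155+0.1]
print("shift tool mm",r.inv().apply(t-p)*1e3,"rot",(r.inv()*Q).as_rotvec(), "alt",(r.inv()*Q*R.from_euler("z",np.pi)).as_rotvec())
E
```

```text
top
-85 6 13.8 0.2
-75 13 13.9 0.3
-65 23 13.7 0.5
-55 26 13.5 0.6
-45 35 13.6 1.0
-35 38 13.9 1.0
-25 42 13.6 0.9
-15 42 14.1 1.2
-5 48 14.0 1.4
5 48 13.9 1.1
15 39 13.7 0.9
25 43 13.8 1.3
35 31 13.7 0.9
45 35 13.8 0.7
55 20 13.7 0.6
65 22 13.7 0.4
75 8 13.7 0.3
scene
-45 8 14.9 0.2
-35 18 14.7 0.6
-25 25 14.7 0.5
-15 41 14.3 0.7
-5 38 14.2 0.8
5 48 13.7 1.1
15 44 13.6 1.1
25 48 13.5 1.3
35 47 13.2 1.2
45 46 13.0 1.1
55 44 12.9 1.1
65 38 12.7 1.0
75 32 12.7 1.0
85 28 12.4 0.9
95 27 12.4 0.6
105 15 12.5 0.3
115 9 12.6 0.2
125 5 12.6 0.1
shift tool mm [-467.60860168  522.20145136   49.71140839] rot [-3.92085480e-05 -9.00867567e-05  1.34187511e+00] alt [ 9.59078351e-05 -4.17420616e-05 -1.79971754e+00]
```

Run:
```python
from h import *
s=state(); r=R.from_quat(s["eef_rot"]); p=np.array(s["eef_pos"]); t=np.r_[C,0.355]
for i in range(15):
    sh=r.inv().apply((t-p)/15)*1e3; print(np.round(sh,0)); r=r*R.from_rotvec([0,0,1.342/15])
```

```text
[-31.  35.   3.]
[-28.  37.   3.]
[-24.  40.   3.]
[-21.  42.   3.]
[-17.  44.   3.]
[-13.  45.   3.]
[-9. 46.  3.]
[-5. 46.  3.]
[-1. 47.  3.]
[ 3. 47.  3.]
[ 8. 46.  3.]
[12. 45.  3.]
[16. 44.  3.]
[20. 42.  3.]
[23. 41.  3.]
```

```bash
python3 -m pendant '[[[-31,35,0,0,0,0.09,100],[-28,37,0,0,0,0.09,100],[-24,40,0,0,0,0.09,100],[-21,42,0,0,0,0.09,100],[-17,44,0,0,0,0.09,100]]]'
python3 -m pendant '[[[-13,45,0,0,0,0.09,100],[-9,46,0,0,0,0.09,100],[-5,46,0,0,0,0.09,100],[-1,47,0,0,0,0.09,100],[3,47,0,0,0,0.09,100]]]'
python3 -m pendant '[[[8,46,0,0,0,0.09,100],[12,45,0,0,0,0.09,100],[16,44,0,0,0,0.09,100],[20,42,0,0,0,0.09,100],[23,41,0,0,0,0.08,100]]]'
cat >> h.py <<'E'
def goal(h,tilt=0,yoff=0,xoff=0,z0=0.1,dist=.155):
    # tool tilted by tilt (deg, about rod +y), grasp point backed off by h along tool z
    Q=R.from_matrix(np.c_[np.r_[EX,0],np.r_[-D,0],[0,0,-1]]); Q=R.from_rotvec(np.radians(tilt)*np.r_[D,0])*Q
    t=np.r_[C+D*yoff+EX*xoff,z0]-Q.as_matrix()[:,2]*(dist+h)
    s=state(); r=R.from_quat(s["eef_rot"]); p=np.array(s["eef_pos"])
    print("t",round(s["time"],2),"shift",np.round(r.inv().apply(t-p)*1e3,1),"rot",np.round((r.inv()*Q).as_rotvec(),3),"F",np.round(s["force"],1),"w",np.round(s["width"]*1e3,2),"j",np.round(s["joint_pos"],2))
E
python3 -c "
from h import *
goal(.1);goal(0)"
```

```text
time: 1.1
eef_pos: [0.3119, 0.3285, 0.4037]
eef_rot: [0.93, 0.368, 0.002, -0.001]
force: [1.4, 0.4, -0.7]
width: 0.0854
time: 1.6
eef_pos: [0.4176, 0.1096, 0.4048]
eef_rot: [0.99, 0.142, 0.004, -0.002]
force: [1.4, 1.0, -0.1]
width: 0.0852
time: 2.1
eef_pos: [0.5203, -0.1115, 0.4061]
eef_rot: [0.996, -0.088, 0.006, -0.004]
force: [1.0, 0.3, -0.2]
width: 0.0856
t 2.1 shift [  0.7 -27.3  51.3] rot [-0.008 -0.011 -0.042] F [ 1.   0.3 -0.2] w 85.61 j [-0.33  0.28 -0.05  1.23  0.01  1.41]
t 2.1 shift [ -0.5 -26.5 151.3] rot [-0.008 -0.011 -0.042] F [ 1.   0.3 -0.2] w 85.61 j [-0.33  0.28 -0.05  1.23  0.01  1.41]
```

```bash
python3 -m pendant '[[[0,-27,30,-0.008,-0.011,-0.042,100],[0,0,21,0,0,0,100],[0,0,0,0,0,0,100],[0,0,0,0,0,0,100],[0,0,0,0,0,0,100]]]' 30
python3 - <<'E'
from h import *
goal(0)
c=read_camera("wrist"); save(c["image"],"w1.png"); P=pts(c)
for t in ["rod_end","clamp"]: print([(np.round(r["centre"],3),round(r["score"],2)) for r in recognise("wrist",t)][:2])
q=P.reshape(-1,3); a=(q[:,:2]-C)@D; b=(q[:,:2]-C)@EX
for lo in np.arange(-.06,.13,.015):
    k=(a>lo)&(a<lo+.015)&(abs(b)<.035)&(q[:,2]>.09)&(q[:,2]<.125)
    if k.sum()>20: print(round(lo+.0075,4),np.round(np.percentile(b[k],[1,99])*1e3,1),np.round(np.percentile(q[k,2],98)*1e3,1))
prof(P)
E
```

```text
time: 2.6
eef_pos: [0.5289, -0.0948, 0.3558]
eef_rot: [0.997, -0.075, 0.003, 0.002]
force: [0.1, -1.1, 0.1]
width: 0.0855
t 2.6 shift [ -4.7 -10.2 100.7] rot [ 0.003 -0.007 -0.017] F [ 0.1 -1.1  0.1] w 85.51 j [-0.29  0.32 -0.14  1.11 -0.    1.43]
[(array([ 0.538, -0.01 ,  0.119]), 0.73)]
[(array([ 0.537, -0.01 ,  0.119]), 0.74)]
-0.0375 [-19.5  13.6] 117.2
-0.0225 [-16.3  10.6] 114.6
-0.0075 [-16.   10.7] 114.6
0.0075 [-16.   10.8] 114.7
0.0225 [-16.  11.] 114.6
0.0375 [-24.1  19.7] 119.4
0.0525 [-24.5  33.9] 119.6
0.1125 [-24.4  34.4] 120.0
0.1275 [-24.9  20.4] 119.4
-85 8 16.7 0.1
-75 68 16.5 0.2
-65 112 16.3 0.3
-55 154 16.0 0.4
-45 190 15.7 0.5
-35 229 15.2 0.6
-25 240 14.7 0.6
-15 243 14.3 0.7
-5 238 13.8 0.6
5 214 13.4 0.6
15 204 12.9 0.5
25 167 12.6 0.5
35 138 12.2 0.5
45 119 11.8 0.4
55 91 11.6 0.3
65 54 11.4 0.2
75 41 11.3 0.1
```

View pics/w1.png

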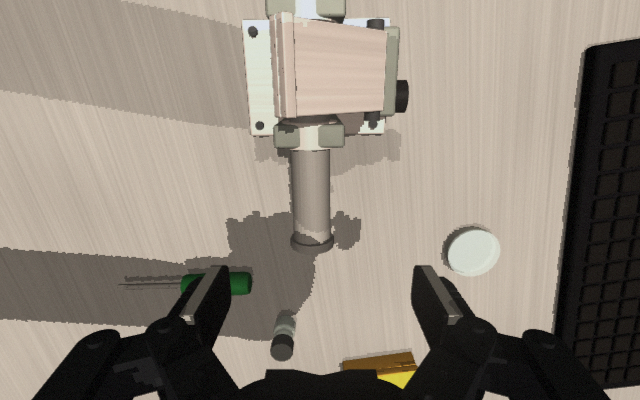

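The wrist view shows the bare rod at (310,190), parallel to the image's vertical, with the collar at (312,240), the block at (310,135), and the fingers straddling it. I'll descend and do a light squeeze.

```bash
python3 -m pendant '[[[-6,-10,30,0,0,-0.017,100],[0,0,35,0,0,0,100],[0,0,20,0,0,0,100],[0,0,0,0,0,0,100],[0,0,0,0,0,0,100]]]' 20
python3 -c "
from h import *
goal(0,xoff=-.0015)"
```

```text
time: 3.25
eef_pos: [0.5278, -0.0834, 0.2747]
eef_rot: [0.998, -0.065, 0.01, 0.003]
force: [-0.0, 0.3, 1.0]
width: 0.0855
t 3.25 shift [-3.1  1.1 19.6] rot [ 0.005 -0.019  0.004] F [-0.   0.3  1. ] w 85.55 j [-0.27  0.36 -0.29  0.9  -0.    1.43]
```

```bash
python3 -m pendant '[[[-3,1,20,0.005,-0.019,0,100],[0,0,1,0,0,0,100],[0,0,0,0,0,0,40],[0,0,0,0,0,0,40],[0,0,0,0,0,0,40]]]' 20
python3 -c "
from h import *
goal(0,xoff=-.0015)"
python3 -m pendant '[[[0,0,0,0,0,0,25],[0,0,0,0,0,0,20],[0,0,0,0,0,0,15],[0,0,0,0,0,0,15],[0,0,0,0,0,0,15]]]' 20
python3 -c "
from h import *
goal(0,xoff=-.0015)"
```

```text
time: 3.75
eef_pos: [0.5269, -0.0848, 0.256]
eef_rot: [0.998, -0.065, 0.003, 0.001]
force: [0.1, 0.5, 0.5]
width: 0.0441
t 3.75 shift [-2.  -0.3  0.9] rot [ 0.001 -0.005  0.004] F [0.1 0.5 0.5] w 44.06 j [-0.28  0.39 -0.31  0.87  0.    1.42]
time: 4.25
eef_pos: [0.5248, -0.0845, 0.2562]
eef_rot: [0.998, -0.065, 0.0, 0.001]
force: [-0.8, 0.1, -0.6]
width: 0.0273
t 4.25 shift [ 0.1 -0.3  1.1] rot [ 0.001 -0.     0.003] F [-0.8  0.1 -0.6] w 27.31 j [-0.28  0.38 -0.31  0.88 -0.    1.42]
```

Width 27.3 means the pads are on the round sides. Combined with depth (round from −85° to 120°), the flat points roughly down. I'll grip firmer and turn positive in arcs.

```bash
python3 -m pendant '[[[0,0,0,0,0,0,0],[0,0,0,0,0,0,0],[8,0,0,0,-0.05,0,0],[15.5,0,0.8,0,-0.1,0,0],[15.5,0,0.8,0,-0.1,0,0]]]' 60
python3 -c "
from h import *
goal(0,0,xoff=-.0015);goal(0,15,xoff=-.0015)"
```

```text
time: 4.75
eef_pos: [0.5633, -0.0895, 0.2516]
eef_rot: [0.99, -0.065, -0.125, -0.007]
force: [0.8, -0.8, -8.8]
width: 0.0264
t 4.75 shift [-38.4  -0.2   6.3] rot [0.002 0.251 0.002] F [ 0.8 -0.8 -8.8] w 26.37 j [-0.26  0.59 -0.01  1.22 -0.03  1.45]
t 4.75 shift [ 1.8 -0.2  1.5] rot [ 0.002 -0.011  0.002] F [ 0.8 -0.8 -8.8] w 26.37 j [-0.26  0.59 -0.01  1.22 -0.03  1.45]
```

```bash
python3 -m pendant '[[[16.5,0,1.5,0,-0.1,0,0],[15.5,0,1,0,-0.1,0,0],[15.5,0,1,0,-0.1,0,0],[15.5,0,1,0,-0.1,0,0],[15.5,0,1,0,-0.1,0,0]]]' 60
python3 -c "
from h import *
goal(0,45,xoff=-.0015);goal(0,55,xoff=-.0015)"
```

```text
time: 5.25
eef_pos: [0.6325, -0.0986, 0.2124]
eef_rot: [0.925, -0.06, -0.374, -0.024]
force: [5.3, -1.4, 3.3]
width: 0.0263
t 5.25 shift [ 2.7 -0.   1.2] rot [ 0.003 -0.017  0.001] F [ 5.3 -1.4  3.3] w 26.25 j [-0.24  1.11  0.73  1.96 -0.08  1.49]
t 5.25 shift [29.6  0.   4. ] rot [ 0.003 -0.192  0.001] F [ 5.3 -1.4  3.3] w 26.25 j [-0.24  1.11  0.73  1.96 -0.08  1.49]
```

```bash
python3 -m pendant '[[[0,0,0,0,0,0,100],[0,0,0,0,0,0,100],[0,0,0,0,0,0,100],[-15.5,0,0.8,0,0.1,0,100],[-22.4,0,1.6,0,0.145,0,100]]]' 60
python3 -c "
from h import *
goal(0,20,xoff=-.0015)"
python3 -m pendant '[[[-22.4,0,1.6,0,0.145,0,100],[-22.4,0,1.6,0,0.145,0,100],[-22.4,0,1.6,0,0.145,0,100],[0,0,0,0,0,0,100],[0,0,0,0,0,0,100]]]'
python3 -c "
from h import *
goal(0,-10,xoff=-.0015)"
```

```text
time: 5.75
eef_pos: [0.6046, -0.0951, 0.2194]
eef_rot: [0.963, -0.062, -0.261, -0.018]
force: [0.7, -0.9, 0.6]
width: 0.0856
t 5.75 shift [-36.9  -0.4  -8.8] rot [0.    0.181 0.004] F [ 0.7 -0.9  0.6] w 85.62 j [-0.25  0.86  0.35  1.58 -0.06  1.47]
time: 6.25
eef_pos: [0.5289, -0.0839, 0.2512]
eef_rot: [0.997, -0.065, -0.035, -0.002]
force: [0.3, 0.3, 1.2]
width: 0.0854
t 6.25 shift [-30.8   0.7   0.7] rot [0.001 0.245 0.004] F [0.3 0.3 1.2] w 85.42 j [-0.27  0.43 -0.25  0.96 -0.01  1.43]
```

```bash
python3 -m pendant '[[[-22.4,0,1,0,0.145,0,100],[-22.4,0,1,0,0.145,0,100],[-22.4,0,1,0,0.145,0,100],[-22.4,0,1,0,0.145,0,100],[-22.4,0,1,0,0.145,0,100]]]'
python3 -m pendant '[[[-22.4,0,1,0,0.14,0,100],[0,0,0,0,0,0,100],[0,0,0,0,0,0,100],[0,0,0,0,0,0,100],[0,0,0,0,0,0,100]]]'
python3 - <<'E'
from h import *
goal(0,-50,xoff=-.0015)
c=read_camera("wrist"); save(c["image"],"w2.png"); P=pts(c); np.save("w2.npy",P)
prof(P); print("mid");prof(P,a0=.12,amax=.005);
E
```

```text
time: 6.75
eef_pos: [0.4453, -0.0763, 0.2354]
eef_rot: [0.948, -0.06, 0.313, 0.022]
force: [0.1, -0.2, -1.5]
width: 0.0855
time: 7.25
eef_pos: [0.4566, -0.0816, 0.2354]
eef_rot: [0.94, -0.062, 0.336, 0.018]
force: [-5.7, 0.4, -0.4]
width: 0.0852
t 7.25 shift [-61.9  -6.4  -4.4] rot [-0.009  0.186 -0.004] F [-5.7  0.4 -0.4] w 85.19 j [-0.36  0.09 -1.   -0.19  0.15  1.4 ]
-135 7 17.5 0.3
-125 25 17.2 0.7
-115 31 17.1 1.0
-105 45 17.7 1.3
-95 55 17.9 1.3
-85 277 16.9 0.9
-75 686 16.9 1.1
-65 655 16.1 0.4
-55 718 15.8 0.5
-45 792 15.5 0.5
-35 798 15.1 0.6
-25 731 14.6 0.6
-15 655 14.2 0.5
-5 590 13.7 0.5
5 453 13.3 0.4
15 357 12.8 0.3
25 249 12.5 0.3
35 157 12.2 0.2
45 71 11.9 0.1
55 16 11.7 0.1
mid
```

View pics/w2.png

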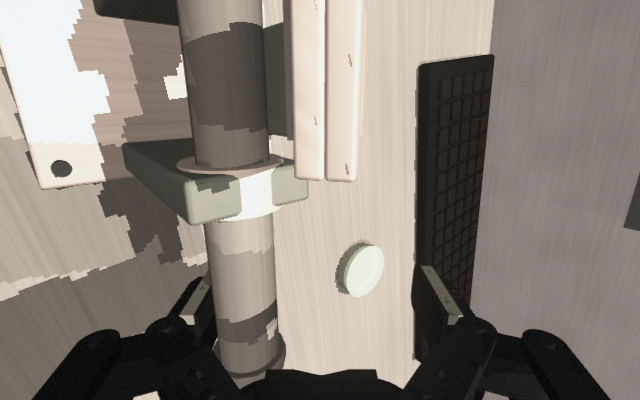

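The wrist view shows the rod at (245,260) between the fingers, close to the left one, and the visible side is round. The arm is at the j3 limit, so I'll use a tilt of −32° instead and feel there.

```bash
python3 -c "
from h import *
goal(0,-30,xoff=-.0015);goal(0,-32,xoff=-.0015)"
```

```text
t 7.3 shift [-8.1 -6.6 -5.1] rot [-0.01  -0.163 -0.002] F [-3.9  0.8 -1. ] w 85.34 j [-0.36  0.09 -1.   -0.19  0.15  1.4 ]
t 7.3 shift [-13.5  -6.6  -5.9] rot [-0.009 -0.128 -0.002] F [-3.9  0.8 -1. ] w 85.34 j [-0.36  0.09 -1.   -0.19  0.15  1.4 ]
```

```bash
python3 -m pendant '[[[-8,-7,-5,-0.01,-0.148,0,100],[0,0,0,0,-0.015,0,100],[0,0,0,0,0,0,100],[0,0,0,0,0,0,100],[0,0,0,0,0,0,100]]]' 20
python3 -c "
from h import *
goal(0,-30,xoff=-.0015);goal(0,-32,xoff=-.0015)"
```

```text
time: 7.8
eef_pos: [0.4585, -0.0772, 0.2399]
eef_rot: [0.96, -0.064, 0.27, 0.019]
force: [0.1, 0.1, 0.4]
width: 0.0856
t 7.8 shift [-12.1  -1.8  -0.7] rot [ 0.003 -0.025 -0.   ] F [0.1 0.1 0.4] w 85.64 j [-0.33  0.09 -0.9   0.04  0.1   1.4 ]
t 7.8 shift [-17.5  -1.8  -0.8] rot [ 0.003  0.01  -0.   ] F [0.1 0.1 0.4] w 85.64 j [-0.33  0.09 -0.9   0.04  0.1   1.4 ]
```

Center at −30° and squeeze lightly, then firmly.

```bash
python3 -m pendant '[[[-12,-2,0,0.003,-0.025,0,100],[0,0,0,0,0,0,100],[0,0,0,0,0,0,30],[0,0,0,0,0,0,30],[0,0,0,0,0,0,30]]]' 20
python3 -c "
from h import *
goal(0,-30,xoff=-.0015)"
```

```text
time: 8.3
eef_pos: [0.4477, -0.0739, 0.2329]
eef_rot: [0.964, -0.065, 0.259, 0.017]
force: [0.4, -0.8, -0.3]
width: 0.044
t 8.3 shift [ 1.  -0.  -0.9] rot [ 0.    -0.001 -0.001] F [ 0.4 -0.8 -0.3] w 43.99 j [-0.33  0.09 -0.91  0.05  0.1   1.4 ]
```

```bash
python3 -m pendant '[[[0,0,0,0,0,0,0],[0,0,0,0,0,0,0],[0,0,0,0,0,0,0],[0,0,0,0,0,0,0],[0,0,0,0,0,0,0]]]' 20
python3 -m pendant '[[[0,0,0,0,0,0,0],[0,0,0,0,0,0,0],[0,0,0,0,0,0,0],[0,0,0,0,0,0,0],[0,0,0,0,0,0,0]]]' 60
python3 -c "
from h import *
goal(0,-30,xoff=-.0015)"
```

```text
time: 8.8
eef_pos: [0.449, -0.0741, 0.2341]
eef_rot: [0.963, -0.064, 0.261, 0.017]
force: [0.6, 0.3, 0.6]
width: 0.0243
time: 9.3
eef_pos: [0.449, -0.0741, 0.2342]
eef_rot: [0.963, -0.064, 0.261, 0.017]
force: [0.4, 0.6, 1.5]
width: 0.0232
t 9.3 shift [-0.8 -0.1 -0.5] rot [-0.    -0.005 -0.   ] F [0.4 0.6 1.5] w 23.25 j [-0.33  0.09 -0.91  0.05  0.1   1.4 ]
```

```bash
python3 -m pendant '[[[0,0,0,0,0,0,0],[0,0,0,0,0,0,0],[0,0,0,0,0,0,0],[0,0,0,0,0,0,0],[0,0,0,0,0,0,0]]]' 110
python3 -c "
from h import *
print([round(state()['width']*1e3,2)]);goal(0,-30,xoff=-.0015)"
python3 -m pendant '[[[0,0,0,0,0,0,0],[0,0,0,0,0,0,0],[0,0,0,0,0,0,0],[0,0,0,0,0,0,0],[0,0,0,0,0,0,0]]]' 20
python3 -c "
from h import *
goal(0,-30,xoff=-.0015)"
```

```text
time: 9.8
eef_pos: [0.4489, -0.0741, 0.2343]
eef_rot: [0.963, -0.064, 0.261, 0.017]
force: [-1.2, 0.4, 1.9]
width: 0.0224
[22.37]
t 9.8 shift [-0.8 -0.1 -0.3] rot [-0.    -0.005 -0.   ] F [-1.2  0.4  1.9] w 22.37 j [-0.33  0.09 -0.91  0.05  0.1   1.4 ]
time: 10.3
eef_pos: [0.4489, -0.0741, 0.2343]
eef_rot: [0.963, -0.064, 0.261, 0.017]
force: [-0.4, 1.0, 1.9]
width: 0.0222
t 10.3 shift [-0.8 -0.1 -0.3] rot [-0.    -0.005 -0.   ] F [-0.4  1.   1.9] w 22.23 j [-0.33  0.09 -0.91  0.05  0.1   1.4 ]
```

The width stays at 22.2 even at 20 N (28 mm round reads 27.3), so the flat is seated on the −x pad and faces 239.7°. I'll turn it by +120.3° in two strokes.

```bash
python3 -m pendant '[[[0,0,0,0,0,0,0],[18.5,0,1.2,0,-0.12,0,0],[18.5,0,1.2,0,-0.12,0,0],[18.5,0,1.2,0,-0.12,0,0],[18.5,0,1.2,0,-0.12,0,0]]]' 60
python3 -c "
from h import *
goal(0,0,xoff=-.0015)"
python3 -m pendant '[[[18.5,0,1.2,0,-0.12,0,0],[18.5,0,1.2,0,-0.12,0,0],[18.5,0,1.2,0,-0.12,0,0],[18.5,0,1.2,0,-0.12,0,0],[0,0,0,0,0,0,0]]]' 60
python3 -c "
from h import *
goal(0,46,xoff=-.0015)"
```

```text
time: 10.8
eef_pos: [0.5197, -0.0835, 0.2548]
eef_rot: [0.998, -0.067, 0.022, 0.002]
force: [7.6, -1.4, -16.2]
width: 0.0219
t 10.8 shift [5.2 0.  0.1] rot [ 0.    -0.043 -0.001] F [  7.6  -1.4 -16.2] w 21.86 j [-0.28  0.36 -0.36  0.81  0.01  1.42]
time: 11.3
eef_pos: [0.595, -0.0936, 0.235]
eef_rot: [0.971, -0.065, -0.231, -0.015]
force: [-4.1, 2.4, 3.8]
width: 0.0224
t 11.3 shift [48.7  0.   6. ] rot [-0.    -0.335 -0.   ] F [-4.1  2.4  3.8] w 22.44 j [-0.25  0.79  0.27  1.51 -0.05  1.47]
```

```bash
python3 -m pendant '[[[18.5,0,1.2,0,-0.12,0,0],[17,0,1.2,0,-0.11,0,0],[15,0,1.2,0,-0.1,0,0],[0,0,0,0,0,0,0],[0,0,0,0,0,0,0]]]' 60
python3 -c "
from h import *
goal(0,46,xoff=-.0015)"
```

```text
time: 11.8
eef_pos: [0.6354, -0.0988, 0.2012]
eef_rot: [0.915, -0.062, -0.397, -0.026]
force: [4.7, 0.2, 12.4]
width: 0.0221
t 11.8 shift [-4.7  0.2 -4.5] rot [ 0.001  0.016 -0.002] F [ 4.7  0.2 12.4] w 22.12 j [-0.24  1.16  0.8   2.02 -0.08  1.5 ]
```

```bash
python3 -m pendant '[[[0,0,0,0,0,0,100],[0,0,0,0,0,0,100],[0,0,0,0,0,0,100],[-17,0,0,0,0.1,0,100],[-22.4,0,0.5,0,0.145,0,100]]]' 60
python3 -m pendant '[[[-22.4,0,0.5,0,0.145,0,100],[-22.4,0,0.5,0,0.145,0,100],[-22.4,0,0.5,0,0.145,0,100],[-22.4,0,1,0,0.145,0,100],[0,0,0,0,0,0,100]]]'
python3 -c "
from h import *
goal(0,-10,xoff=-.0015);goal(0,-30,xoff=-.0015)"
```

```text
time: 12.3
eef_pos: [0.6072, -0.0953, 0.2128]
eef_rot: [0.955, -0.064, -0.289, -0.019]
force: [1.5, -1.0, 0.6]
width: 0.0858
time: 12.8
eef_pos: [0.5121, -0.0815, 0.2403]
eef_rot: [0.998, -0.067, 0.004, 0.0]
force: [-1.3, -0.2, -0.2]
width: 0.0853
t 12.8 shift [-13.8   1.  -12.4] rot [ 0.     0.166 -0.001] F [-1.3 -0.2 -0.2] w 85.32 j [-0.28  0.37 -0.37  0.81  0.    1.42]
t 12.8 shift [-64.5   1.    5.5] rot [ 0.     0.515 -0.   ] F [-1.3 -0.2 -0.2] w 85.32 j [-0.28  0.37 -0.37  0.81  0.    1.42]
```

```bash
python3 -m pendant '[[[-14,1,-12,0,0.145,0,100],[-22.4,0,1,0,0.145,0,100],[-22.4,0,1,0,0.145,0,100],[-10,0,0,0,0.06,0,100],[0,0,0,0,0,0,100]]]'
python3 - <<'E'
from h import *
goal(0,-30,xoff=-.0015)
P=pts(read_camera("wrist"));prof(P)
print("scene");prof(pts(read_camera("scene")))
E
```

```text
time: 13.3
eef_pos: [0.4469, -0.0743, 0.2353]
eef_rot: [0.967, -0.065, 0.245, 0.016]
force: [0.5, 0.6, -0.2]
width: 0.0853
t 13.3 shift [ 0.5 -0.5  1.5] rot [-0.     0.027 -0.002] F [ 0.5  0.6 -0.2] w 85.34 j [-0.33  0.09 -0.89  0.1   0.1   1.4 ]
-115 10 16.4 0.0
-105 68 16.5 0.1
-95 472 16.0 0.7
-85 718 14.2 0.9
-75 551 12.4 0.7
-65 451 11.4 0.6
-55 438 10.9 0.5
-45 424 10.6 0.5
-35 427 10.8 0.6
-25 477 11.2 0.6
-15 571 12.2 0.7
-5 549 13.3 0.6
5 345 13.3 0.4
15 244 12.8 0.3
25 185 12.5 0.2
35 81 12.2 0.2
45 16 11.9 0.1
scene
-85 4 13.3 0.7
-75 5 12.1 0.4
-45 4 10.1 0.2
-15 7 11.6 0.3
5 24 13.8 1.0
15 22 13.7 1.0
25 27 13.1 1.3
35 20 12.8 0.9
45 23 13.1 1.0
55 20 13.0 1.1
65 20 12.7 1.0
75 15 12.5 0.7
85 16 12.4 0.8
95 10 12.7 0.6
105 9 12.3 0.3
115 6 12.5 0.2
```

```bash
cat >> h.py <<'E'
def flat(P,ctr,half=30,xo=-.0026,z0=.1,amax=.025,a0=0):
    P=P.reshape(-1,3); a=(P[:,:2]-C)@D-a0; b=(P[:,:2]-C)@EX-xo; z=P[:,2]-z0; th=np.degrees(np.arctan2(b,z))
    r=np.hypot(b,z); k=(abs(a)<amax)&(r<.0145)&(r>.006)&(abs((th-ctr+180)%360-180)<half)
    X=np.c_[b,z][k]
    for _ in range(3):
        m=X.mean(0); n=np.linalg.svd(X-m,full_matrices=False)[2][1]; n*=np.sign(n@m); e=(X-m)@n; X=X[abs(e)<2.0*e.std()]
    print("flat n",len(X),"angle",round(np.degrees(np.arctan2(n[0],n[1])),2),"dist",round(m@n*1e3,2),"std",round(e.std()*1e3,2))
E
python3 - <<'E'
from h import *
P=pts(read_camera("wrist"))
for c,h in [(-44,30),(-44,40),(-40,30),(-44,20)]: flat(P,c,h)
E
```

```text
flat n 2002 angle -44.46 dist 8.83 std 0.41
flat n 2938 angle -44.04 dist 8.83 std 0.41
flat n 2025 angle -44.45 dist 8.82 std 0.41
flat n 1247 angle -43.85 dist 8.83 std 0.41
```

Feel gives −43.1° and the camera fit gives −44.2°, so they agree. I'll grip here and turn by about 43.7°.

```bash
python3 -m pendant '[[[0,0,1,0,0,0,0],[0,0,0,0,0,0,0],[0,0,0,0,0,0,0],[0,0,0,0,0,0,0],[0,0,0,0,0,0,0]]]' 60
python3 - <<'E'
from h import *
goal(0,-30,xoff=-.0015)
E
python3 -m pendant '[[[0,0,0,0,0,0,0],[15.5,0,0.8,0,-0.1,0,0],[15.5,0,0.8,0,-0.1,0,0],[15.5,0,0.8,0,-0.1,0,0],[15.5,0,0.8,0,-0.1,0,0]]]' 60
python3 - <<'E'
from h import *
goal(0,14,xoff=-.0015)
flat(pts(read_camera("wrist")),-20,30)
E
```

```text
time: 13.95
eef_pos: [0.4527, -0.0761, 0.2361]
eef_rot: [0.968, -0.065, 0.242, 0.017]
force: [-2.7, 0.5, 11.6]
width: 0.0265
t 13.95 shift [-5.2 -1.6 -0.7] rot [ 0.002  0.034 -0.002] F [-2.7  0.5 11.6] w 26.52 j [-0.33  0.1  -0.87  0.12  0.09  1.4 ]
time: 14.45
eef_pos: [0.5123, -0.0841, 0.2541]
eef_rot: [0.997, -0.068, 0.04, 0.003]
force: [3.5, 0.2, -12.1]
width: 0.0266
t 14.45 shift [49.6 -1.8  7.7] rot [ 0.001 -0.325 -0.003] F [  3.5   0.2 -12.1] w 26.56 j [-0.29  0.33 -0.41  0.76  0.01  1.42]
flat n 2079 angle -21.2 dist 8.85 std 0.43
```

```bash
python3 -m pendant '[[[15.5,0,0.8,0,-0.1,0,0],[15.5,0,0.8,0,-0.1,0,0],[15.5,0,0.8,0,-0.1,0,0],[7,0,0.3,0,-0.045,0,0],[0,0,0,0,0,0,0]]]' 60
python3 - <<'E'
from h import *
goal(0,15.5,xoff=-.0015)
flat(pts(read_camera("wrist")),0,30)
E
```

```text
time: 15.0
eef_pos: [0.5673, -0.0917, 0.2482]
eef_rot: [0.988, -0.067, -0.14, -0.009]
force: [-4.2, -1.1, 7.7]
width: 0.0264
t 15.0 shift [-1.9 -1.8 -0.7] rot [ 0.     0.012 -0.002] F [-4.2 -1.1  7.7] w 26.36 j [-0.26  0.62  0.03  1.26 -0.04  1.45]
flat n 2060 angle -0.78 dist 8.91 std 0.4
```

```bash
python3 -m pendant '[[[0,0,0,0,0,0,100],[0,0,0,0,0,0,100],[0,0,0,0,0,0,100],[0,0,-30,0,0,0,100],[0,0,-45,0,0,0,100]]]' 30
python3 -m pendant '[[[0,0,-45,0,0.1,0,100],[0,0,-20,0,0.145,0,0],[0,0,0,0,0.04,0,0],[0,0,0,0,0,0,0],[0,0,0,0,0,0,0]]]' 30
python3 - <<'E'
from h import *
goal(.1)
c=read_camera("wrist"); W=pts(c); T=pts(read_camera("top")); S=pts(read_camera("scene")); save(c["image"],"w3.png")
for P,xo in[(W,-.0026),(T,0),(S,-.001)]:
    flat(P,0,40,xo)
    flat(P,0,30,xo)
    q=P.reshape(-1,3); a=(q[:,:2]-C)@D-.08; b=(q[:,:2]-C)@EX-xo; k=(abs(a)<.018)&(b<.032)&(b>-.026)&(q[:,2]>.122)&(q[:,2]<.19)
    if k.sum()>20:
        f=np.polyfit(b[k],q[k,2],1)
        for _ in range(3):
            e=q[k,2]-np.polyval(f,b[k]); g=abs(e)<.003; f=np.polyfit(b[k][g],q[k,2][g],1)
        print("flap",k.sum(),"angle",-np.arctan(f[0]),"z at hinge b=.04",np.polyval(f,.04),"b range",b[k].min(),b[k].max())
E
```

```text
time: 15.55
eef_pos: [0.5852, -0.0938, 0.315]
eef_rot: [0.987, -0.067, -0.144, -0.01]
force: [1.2, -0.2, -0.6]
width: 0.0852
time: 16.05
eef_pos: [0.6048, -0.0968, 0.3871]
eef_rot: [0.998, -0.068, 0.01, 0.001]
force: [-0.1, 0.6, -0.3]
width: 0.0283
t 16.05 shift [-80.   -1.7  30.6] rot [ 0.    -0.02  -0.002] F [-0.1  0.6 -0.3] w 28.29 j [-0.26  0.45  0.14  1.25  0.    1.44]
flat n 970 angle -0.46 dist 8.92 std 0.53
flat n 673 angle 0.15 dist 8.94 std 0.53
flap 5972 angle 0.6624079742512201 z at hinge b=.04 0.12716621112800391 b range -0.014969702895298994 0.03197283643970851
flat n 251 angle 0.54 dist 8.87 std 0.86
flat n 166 angle -0.93 dist 8.85 std 0.84
flap 718 angle 0.6615989137644265 z at hinge b=.04 0.127235733302316 b range -0.014841693269597932 0.031985076227694594
flat n 214 angle -0.22 dist 9.26 std 0.76
flat n 158 angle -0.64 dist 9.25 std 0.75
flap 942 angle 0.6639999920783808 z at hinge b=.04 0.12709914386578508 b range -0.009501594585404196 0.03196030815841362
```

View pics/w3.png

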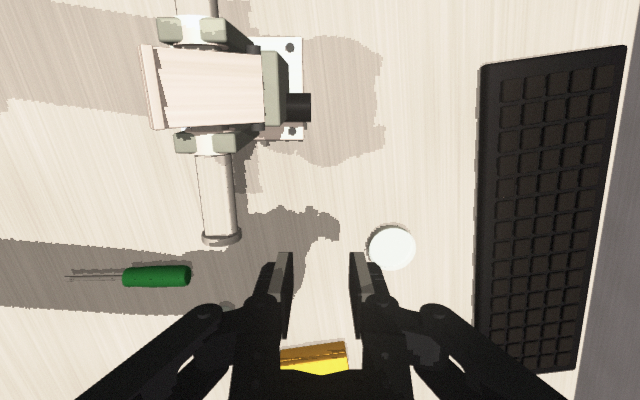

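All three cameras put the flat at 0 ± 1° and 9 mm from the axis. In the wrist view the flap (200,85) is raised, with its hinge on the right, and fits to 0.66 rad. I'll move over it with shut fingers.

Run:
```python
from h import *
goal(0,yoff=.08,xoff=.0135,z0=.2,dist=.173)
```

```text
t 16.2 shift [-66.5 -81.8  11.6] rot [ 0.    -0.017 -0.002] F [-0.4 -0.3 -0.5] w 4.45 j [-0.26  0.45  0.14  1.25  0.    1.44]
```

```bash
python3 -m pendant '[[[-22,-27,0,0,-0.017,0,0],[-22,-27,0,0,0,0,0],[-22,-27,0,0,0,0,0],[0,0,5,0,0,0,0],[0,0,0,0,0,0,0]]]' 30
python3 - <<'E'
from h import *
goal(0,yoff=.08,xoff=.0135,z0=.18,dist=.173)
E
```

```text
time: 16.7
eef_pos: [0.5491, -0.0059, 0.374]
eef_rot: [0.998, -0.069, -0.007, -0.0]
force: [-0.2, 0.4, -0.2]
width: -0.0001
t 16.7 shift [ 1.7  0.8 21. ] rot [ 0.     0.014 -0.005] F [-0.2  0.4 -0.2] w -0.11 j [-0.13  0.34 -0.05  1.19 -0.    1.58]
```

Descend, then follow the arc line (Δx −20, Δz −40 mm), watching the force.

```bash
python3 -m pendant '[[[2,0,12,0,0.014,0,0],[0,0,9,0,0,0,0],[0,0,7,0,0,0,0],[0,0,7,0,0,0,0],[-4,0,7,0,0,0,0]]]' 30
python3 - <<'E'
from h import *
goal(0,yoff=.08,xoff=-.0065,z0=.125,dist=.173)
E
```

```text
time: 17.2
eef_pos: [0.5492, -0.0083, 0.3288]
eef_rot: [0.998, -0.07, -0.001, 0.001]
force: [-0.4, -0.3, -0.1]
width: 0.0001
t 17.2 shift [-19.   -1.4  30.8] rot [ 0.001  0.002 -0.008] F [-0.4 -0.3 -0.1] w 0.15 j [-0.13  0.36 -0.14  1.07 -0.    1.58]
```

```bash
python3 -m pendant '[[[-5,0,5,0,0,0,0],[-5,0,5,0,0,0,0],[-4,0,6,0,0,0,0],[-3,0,5,0,0,0,0],[0,0,0,0,0,0,0]]]' 30
python3 - <<'E'
from h import *
goal(0,yoff=.08,xoff=-.0065,z0=.125,dist=.173)
q=pts(read_camera("scene")).reshape(-1,3); a=(q[:,:2]-C)@D-.08; b=(q[:,:2]-C)@EX+.001
for s in(-1,1):
    k=(a*s>.013)&(abs(a)<.021)&(b<.034)&(b>-.03)&(q[:,2]>.122)&(q[:,2]<.18)
    if k.sum()>15: f=np.polyfit(b[k],q[k,2],1); print(k.sum(),-np.arctan(f[0]))
E
```

```text
time: 17.7
eef_pos: [0.5309, -0.006, 0.3063]
eef_rot: [0.998, -0.07, -0.0, 0.001]
force: [-0.3, 0.7, 0.5]
width: 0.0001
t 17.7 shift [-0.6 -1.7  8.3] rot [ 0.001  0.    -0.008] F [-0.3  0.7  0.5] w 0.05 j [-0.13  0.34 -0.24  1.   -0.    1.58]
69 0.14847160425907116
212 0.19133937934913064
```

```bash
python3 -m pendant '[[[-1,0,4,0,0,0,0],[0,0,3,0,0,0,0],[0,0,2,0,0,0,0],[0,0,2,0,0,0,0],[0,0,0,0,0,0,0]]]' 30
python3 - <<'E'
from h import *
goal(0,yoff=.08,xoff=-.0065,z0=.125,dist=.173)
E
```

```text
time: 18.25
eef_pos: [0.5297, -0.0057, 0.299]
eef_rot: [0.998, -0.07, 0.001, 0.001]
force: [-0.7, -0.1, -0.0]
width: 0.0
t 18.25 shift [ 0.6 -1.6  1. ] rot [ 0.001 -0.002 -0.008] F [-0.7 -0.1 -0. ] w 0.02 j [-0.13  0.34 -0.25  0.97 -0.    1.58]
```

```bash
python3 -m pendant '[[[0,0,2,0,0,0,0],[0,0,2,0,0,0,0],[0,0,0,0,0,0,0],[0,0,0,0,0,0,0],[0,0,0,0,0,0,0]]]' 30
python3 -m pendant '[[[0,0,2,0,0,0,0],[0,0,1,0,0,0,0],[0,0,0,0,0,0,0],[0,0,0,0,0,0,0],[0,0,0,0,0,0,0]]]' 30
python3 - <<'E'
from h import *
goal(0,yoff=.08,xoff=-.0065,z0=.125,dist=.173)
E
```

```text
time: 18.75
eef_pos: [0.5299, -0.0057, 0.2984]
eef_rot: [0.998, -0.07, 0.003, 0.001]
force: [-1.6, 0.3, 3.9]
width: -0.0001
time: 19.25
eef_pos: [0.5297, -0.0056, 0.2984]
eef_rot: [0.998, -0.07, 0.003, 0.001]
force: [-2.4, -0.1, 5.1]
width: -0.0
t 19.25 shift [ 0.6 -1.5  0.4] rot [ 0.002 -0.006 -0.007] F [-2.4 -0.1  5.1] w -0.03 j [-0.13  0.34 -0.26  0.97 -0.    1.58]
```

It stops hard at tip height 125.4 mm, where 125 is expected at home. One firmer press, then lift clear and look.

```bash
python3 -m pendant '[[[0,0,6,0,0,0,0],[0,0,6,0,0,0,0],[0,0,6,0,0,0,0],[0,0,6,0,0,0,0],[0,0,6,0,0,0,0]]]' 30
python3 -c "
from h import *
goal(0,yoff=.08,xoff=-.0065,z0=.125,dist=.173)"
python3 -m pendant '[[[0,0,-10,0,0,0,0],[0,0,-25,0,0,0,0],[0,0,-40,0,0,0,0],[0,0,-40,0,0,0,0],[-10,10,-20,0,0,0,0]]]' 30
python3 - <<'E'
from h import *
W=read_camera("wrist");S=read_camera("scene");T=read_camera("top"); save(cv2.resize(S["image"][120:260,180:360],None,fx=4,fy=4),"s4.png")
for c,xo in[(W,-.0026),(T,0),(S,-.001)]:
    P=pts(c); flat(P,0,40,xo)
    q=P.reshape(-1,3); a=(q[:,:2]-C)@D-.08; b=(q[:,:2]-C)@EX-xo; k=(abs(a)<.018)&(b<.034)&(b>-.02)&(q[:,2]>.115)&(q[:,2]<.15)
    if k.sum()>20:
        f=np.polyfit(b[k],q[k,2],1); print("flap",k.sum(),"angle",round(-np.arctan(f[0]),3),"z at 0",f[1])
E
```

```text
time: 19.75
eef_pos: [0.5272, -0.0049, 0.2979]
eef_rot: [0.998, -0.069, 0.011, 0.003]
force: [-19.8, 1.2, 47.3]
width: -0.0002
t 19.75 shift [ 3.2 -1.1 -0.1] rot [ 0.004 -0.022 -0.006] F [-19.8   1.2  47.3] w -0.22 j [-0.13  0.33 -0.28  0.94 -0.    1.58]
time: 20.25
eef_pos: [0.5116, -0.0119, 0.4341]
eef_rot: [0.998, -0.069, 0.008, 0.002]
force: [-0.1, -0.8, 0.3]
width: -0.0
flat n 420 angle 0.47 dist 8.93 std 0.52
flap 2301 angle -0.0 z at 0 0.1248160079232976h.py:28: RuntimeWarning: Mean of empty slice.
  m=X.mean(0); n=np.linalg.svd(X-m,full_matrices=False)[2][1]; n*=np.sign(n@m); e=(X-m)@n; X=X[abs(e)<2.0*e.std()]
  ret = um.true_divide(
Traceback (most recent call last):
  File "h.py", line 28, in flat
    m=X.mean(0); n=np.linalg.svd(X-m,full_matrices=False)[2][1]; n*=np.sign(n@m); e=(X-m)@n; X=X[abs(e)<2.0*e.std()]
                   ~~~~~~~~~~~~~~~~~~~~~~~~~~~~~~~~~~~~~~~~~^^^
IndexError: index 1 is out of bounds for axis 0 with size 0
```

View pics/s4.png

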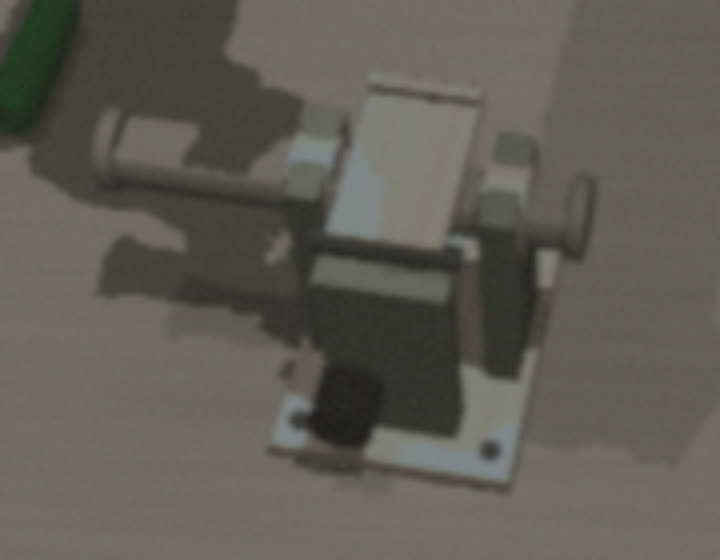

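Flap angle fits to 0.000 at 124.8 mm. The crop shows it level on the rod at (405,165), and the rod's flat faces up at (190,150). Nothing touches the robot, so I'll hand in.

```bash
python3 -c "
from h import *
print(bot.finish_job(), state()['time'])"
```

```text
the job is handed in; nothing more can be done
the job is handed in; nothing more can be done
```

The flat now faces straight up and the flap is down on it. I handed the job in at about 20 s with the robot clear of everything.

- **Flat:** I found it by squeezing the rod until the flat seated on a pad. The width read 22.2 mm, against 27.3 mm on the round side. I then turned the rod to upright in two regripped strokes. Before the flap went down, all three cameras gave 0 ± 1° from up; the wrist camera gave +0.5° afterwards. Tool-pose reckoning gave +1.1°.
- **Flap:** I pushed it down along its arc from 0.66 rad with shut fingers, until it stopped hard. After I let go, the wrist camera showed its upper face at 0.000 rad and 124.8 mm, against 125 mm expected.

**Checks that did not go cleanly:**
- My last firming press read 47 N vertically at the wrist, about 51 N in all. It was harder than needed, but it went through the fingertips and stayed under the 120 N wrist limit. The 40 N limit is for the arm or gripper body, which should not have been in contact.
- One stroke ran into a joint-range stop and nudged the rod with about 6 N, so I used a smaller tilt after that.
- The final check script failed on the top view because the arm blocked it. The final flat and flap figures therefore come from the wrist camera, and the scene picture was only checked by eye.

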